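# Fit the heat sinks to their test boards

## Task

Put each of the four loose heat sinks on the circuit board whose white outline matches its shape and size: standing flat, fins up, wholly inside the outline and squared up with it. Set each one down rather than letting it drop, and do not knock over or push away the brass adapter and the copper bobbin standing among them.

Things in the scene. Friction and masses are not known exactly. Their poses are not given: they have to be found in the camera images.
- sink_round_big: big round heat sink, bare aluminium: stacked discs, 52 mm in diameter, 30 mm high, about 90 g, loose, standing on the bench. Origin at the centre of its underside, z up. Its sides can be gripped as a plain cylinder.
- sink_round_small: small round heat sink, bare aluminium: stacked discs, 30 mm in diameter, 22 mm high, about 30 g, loose, standing on the bench. Origin at the centre of its underside, z up. Its sides can be gripped as a plain cylinder.
- sink_square: square heat sink, bare aluminium with upright fins, 46 x 46 mm, 26 mm high, about 80 g, loose, standing on the bench. Origin at the centre of its underside, x and y square to its sides (the fins run along x), z up. It can be gripped on either pair of sides as a solid block.
- sink_bar: long bar heat sink, bare aluminium with upright fins along its length, 80 mm long (along its x) x 28 mm wide (along its y), 24 mm high, about 80 g, loose, standing on the bench. Origin at the centre of its underside, z up. It can be gripped across its width as a solid block.
- board_round_big: board with the big circular white outline, 64 mm in diameter (6 mm clear around the big round heat sink). Bare copper pad at its centre. Fixed green circuit board, 108 mm (x) x 76 mm (y), flat top 8 mm above the bench; two brass sockets stick 8 mm out of its -x edge. Origin at the centre of its underside, directly below the outline's centre, z up.
- board_round_small: board with the small circular white outline, 42 mm in diameter (6 mm clear around the small round heat sink). Bare copper pad at its centre. Fixed green circuit board, 108 mm (x) x 76 mm (y), flat top 8 mm above the bench; two brass sockets stick 8 mm out of its -x edge. Origin at the centre of its underside, directly below the outline's centre, z up.
- board_square: board with the square white outline, 58 x 58 mm, sides along the board's x and y (6 mm clear around the square heat sink). Bare copper pad at its centre. Fixed green circuit board, 108 mm (x) x 76 mm (y), flat top 8 mm above the bench; two brass sockets stick 8 mm out of its -x edge. Origin at the centre of its underside, directly below the outline's centre, z up.
- board_bar: board with the long rectangular white outline, 92 mm along the board's x and 40 mm along its y (6 mm clear around the long bar heat sink). Bare copper pad at its centre. Fixed green circuit board, 108 mm (x) x 76 mm (y), flat top 8 mm above the bench; two brass sockets stick 8 mm out of its -x edge. Origin at the centre of its underside, directly below the outline's centre, z up.
- adapter: brass adapter, a bystander: waisted upright cylinder 18 mm in diameter, 28 mm high, loose, standing among the boards and heat sinks. Origin at the centre of its underside. Not to be knocked over or pushed away.
- bobbin: bare copper bobbin, a bystander: small spool 22 mm in diameter, 22 mm high, loose, standing among the boards and heat sinks. Origin at the centre of its underside. Not to be knocked over or pushed away.
Not all that is in view belongs to the job. What is shaped like the board_round_big but blue or red is not meant.

How it is judged:
At the end, for the whole second after the job is handed in: Each heat sink rests on its own board: centre within 10 mm of the outline's centre, underside 5 to 11 mm above the bench, tilt under 0.1 rad, speed under 0.02 m/s; bar within 0.2 rad of its outline's direction (either way round), square within 0.3 rad (any quarter turn) (horizontal distance between sink_round_big and board_round_big below 0.01 m and height (world z) of sink_round_big between 0.005 and 0.011 m and angle between each of sink_round_big, sink_round_small, sink_square, sink_bar's own z axis and vertical below 0.1 rad and linear speed of each of sink_round_big, sink_round_small, sink_square, sink_bar below 0.02 m/s and horizontal distance between sink_round_small and board_round_small below 0.01 m and height (world z) of sink_round_small between 0.005 and 0.011 m and horizontal distance between sink_square and board_square below 0.01 m and height (world z) of sink_square between 0.005 and 0.011 m and horizontal distance between sink_bar and board_bar below 0.01 m and height (world z) of sink_bar between 0.005 and 0.011 m and angle between the x axis of sink_bar and the x axis of board_bar, either way round below 0.2 rad and (angle between the x axis of sink_square and the x axis of board_square, either way round below 0.3 rad or angle between the x axis of sink_square and the y axis of board_square, either way round below 0.3 rad)); the robot touches nothing.
It fails at once if a heat sink is dropped or thrown: it moves faster than 0.8 m/s while the fingers do not touch it (a fall of more than about 30 mm) ((linear speed of sink_round_big above 0.8 m/s and contact force between the fingers and sink_round_big below 0.01 N) or (linear speed of sink_round_small above 0.8 m/s and contact force between the fingers and sink_round_small below 0.01 N) or (linear speed of sink_square above 0.8 m/s and contact force between the fingers and sink_square below 0.01 N) or (linear speed of sink_bar above 0.8 m/s and contact force between the fingers and sink_bar below 0.01 N)).
It fails at once if the brass adapter or the copper bobbin is knocked over or pushed more than 20 mm (distance of any of adapter, bobbin from where it was at the start of the episode above 0.02 m or angle between any of adapter, bobbin's own z axis and vertical above 0.4 rad).
It also fails if it takes over 96 s, if anything falls off the work surface, if the arm or the gripper's body presses on something with over 40 N, if the wrist force passes 120 N, or if a joint passes its speed limit or range.

## Robot

A 6-joint arm with a two-finger parallel gripper is mounted at the origin on the work surface. World frame = base frame: x ahead of the robot, y to its left, z up, the work surface at z = 0. Lengths are in m, angles in rad, forces in N, time in s.
With the tool pointing down it reaches from about 0.325 to 0.925 m from the base axis. Payload 3.1 kg.
Tool frame: the origin (TCP) lies midway between the tips of the shut fingers; the grasp point (between the pads) lies env.grip_point_offset behind it (env.grip_point_offset is the distance from the TCP to the grasp point, in m); z points along the fingers, y is the line along which they close (so a half turn about z gives the same grasp; the last joint's range is limited). The gripper opens to 85 mm and grips with 20 to 120 N. Pads are 22 mm wide; open, the fingers measure 114 mm over their backs; the gripper's body (76 mm by 85 mm) begins 54 mm behind the grasp point. The pads swing forward as they close: fully open they stand 13 mm farther back than shut.
Start: joints at [1.155, 0.217, 1.613, -0, 1.311, -0.112], TCP at [0.187, 0.596, 0.205] pointing down, gripper open.
Joint ranges: [-2.75, 2.75], [-0.78, 2.1], [0.31, 2.55], [-1.13, 4.27], [0.13, 2.63], [-2.58, 2.58]. Speed limits (rad/s): [2.79, 2.79, 3.14, 3.14, 3.14, 3.14].

## Interface

Orientations are given as a rotation vector (axis times angle).
In Python, from bench import get_state, read_camera, env gives the robot as it stands.
- The arm moves only by the tool drive_tool, never from a script. Its argument "commands" is a list of rows, each a list of 2 entries, a list of its own where there are three numbers: the shift along the tool's x, y, z in mm, then the turn, a rotation vector about the tool's x, y, z in rad. A call has 1 to 20 rows; each row shifts and turns the commanded pose from where the row before left it, along the tool's axes as they then stand; what a row does not reach is not made up. A row lasts 1/10 s, in which the tool goes at most 50 mm and 8.59 degrees, less where a joint would pass 70% of its speed; a pose out of reach is approached as far as the arm can. A call with a gripper value outside its range is refused whole. "fingers" is the opening, from 0 (shut) to 1 (fully open), set as the call begins (left out, the last holds). The fingers move at their own pace and stop on an object; the grip force is fixed at half the most. Time passes only in rows, so rows that do not move let the fingers close. It gives the time, the measured TCP pose, the force, the opening and the grip force at its end, in the units of the state.
- get_state(): the state, without advancing time (a new reading comes with each control period).
- read_camera(name): name is "side" or "top" or "wrist"; returns a dict with "frame" (480x640x3 uint8, blue, green, red), "range_z" (480x640 float32, m along the optical axis (not along the pixel's ray), 0 where there is no reading), "camera_matrix" (3x3 intrinsics, pixels), "rvec" (rotation vector, rad) and "tvec" (3), from world to camera coordinates, as OpenCV has them. Camera axes: x right, y down, z forward; pixel columns grow to the right and rows downward; lengths in m; the calibration is good to about 2 mm. A picture is of the moment at which its call begins.
- env.finish_job(): hands the job in; it is judged then, once.
The state is a dict: "t": time; "joint_pos": joint angles; "qd": joint speeds; "joint_torque": joint torques, N m; "position": TCP position; "ee_rot": TCP orientation; "force": force on the tool from outside, world axes, zero at the start; "ft_torque": the same for the moment, N m; "width": finger opening in m; "grasp_force": force on a finger pad.
Only numpy, scipy, OpenCV 4.12 (cv2) and the standard library are available. Lean on these libraries where they do the work, as an engineer would, in place of code of your own. Each camera call takes 0.05 s, during which the arm holds its last target. There are 200 camera calls.

## Working session

There is one attempt and no reset: what is moved stays moved. The work goes in short steps, Python scripts to look and compute and a tool call to move; the robot and the scene stay as the last step left them, time stands still between calls to the robot, and variables do not carry over. Pictures are saved under pics/ and viewed, at most 14 in all, crops included, and the job is handed in when it is done.

Besides the shell and the picture viewer there is one more tool, called by a JSON object that holds its "api" and its "payload". drive_tool: Moves the arm, as the interface text tells. Its arguments: {"type":"object","properties":{"commands":{"type":"array","items":{"type":"array"}},"fingers":{"type":"number"}},"required":["commands"]}

```bash
ls; mkdir -p pics
cat > h.py <<'E'
import numpy as np,cv2
from bench import get_state,read_camera,env
def save(n,c):
    np.savez('%s.npz'%n,**c)
def load(n): return dict(np.load('%s.npz'%n))
def pix2w(c,u,v,z):
    K=c['camera_matrix'];R,_=cv2.Rodrigues(np.array(c['rvec'],float));t=np.array(c['tvec'],float).ravel()
    d=R.T@np.linalg.solve(K,[u,v,1.]);o=-R.T@t
    return o+d*(z-o[2])/d[2]
def cloud(c):
    K=c['camera_matrix'];R,_=cv2.Rodrigues(np.array(c['rvec'],float));t=np.array(c['tvec'],float).ravel()
    v,u=np.mgrid[:480,:640];Z=c['range_z']
    P=np.stack([(u-K[0,2])/K[0,0]*Z,(v-K[1,2])/K[1,1]*Z,Z],-1)
    return (P-t)@R
E
python3 - <<'E'
from h import *
for n in('top','side'):
    c=read_camera(n);save(n,c);cv2.imwrite('pics/%s1.png'%n,c['frame'])
    R,_=cv2.Rodrigues(np.array(c['rvec'],float));print(n,c['camera_matrix'][0,0],-R.T@np.ravel(c['tvec']))
s=get_state();print(s);print(env.grip_point_offset)
E
```

```text
pics
top 572.2516727400049 [0.37412866 0.08074771 1.2075561 ]
side 448.83758199818254 [ 0.01168819 -0.3981097   0.76095679]
{'t': 0.1, 'joint_pos': array([ 1.15478382e+00,  2.17675763e-01,  1.61479705e+00,  2.15457702e-06,
        1.31132160e+00, -1.12214007e-01]), 'qd': array([-0.00143903, -0.000907  , -0.00455553,  0.00134783,  0.00010967,
        0.00039206]), 'joint_torque': array([-1.18523079e-03, -3.98080444e+01, -3.04968524e+01, -2.33389674e-04,
        4.26571729e-03, -2.33919900e-05]), 'position': array([0.18662521, 0.59564091, 0.20348855]), 'ee_rot': array([-0.47528588, -3.10484668,  0.00333711]), 'force': array([0.48729916, 0.11849296, 0.42986468]), 'ft_torque': array([ 0.04815666,  0.01783117, -0.02588761]), 'grasp_force': 0.0, 'width': 0.08573946946499991}
0.0187
```

View pics/top1.png

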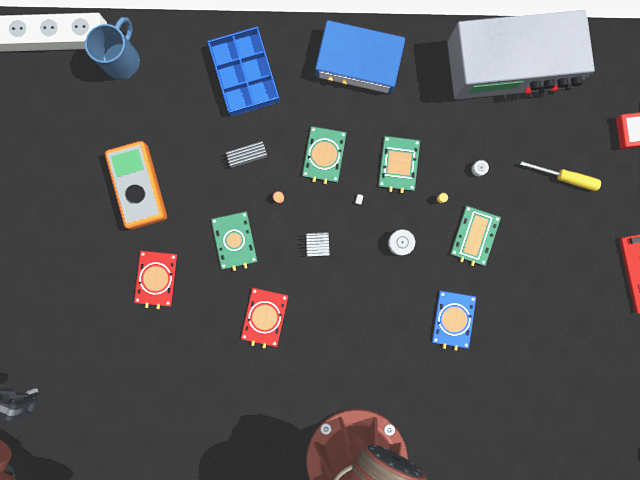

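View pics/side1.png

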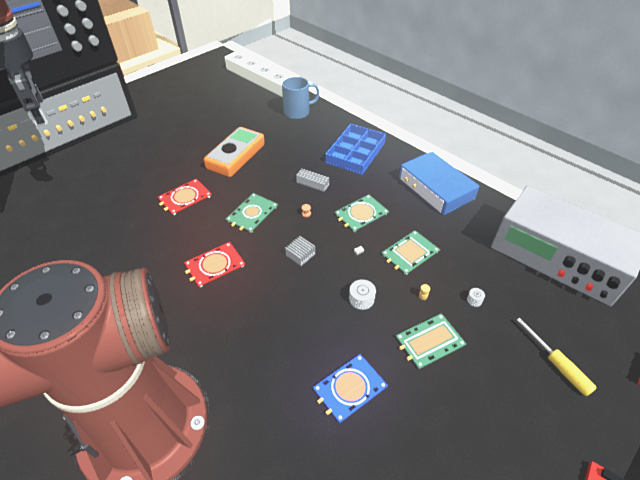

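The side view agrees with the top view. Top-view pixels:
- **Green boards:** round-big (324,155), square (400,164), round-small (234,241) and bar (475,236).
- **Red and blue look-alikes:** (155,279), (265,317) and (454,320). These are not meant.
- **Sinks:** bar (246,154), square (317,245), big round (402,242) and small round (481,168).
- **Bystanders:** bobbin (278,197) and adapter (443,198). The small white block at (359,199) isn't part of the job.

Next I'll measure them and confirm in a crop.

Run:
```python
from h import *
c=load('top');P=cloud(c);hsv=cv2.cvtColor(c['frame'],cv2.COLOR_BGR2HSV)
print('bench z',np.median(P[300:400,300:340,2]), P[300:400,300:420,2].std())
def rect(xy):
    (x,y),(w,h),a=cv2.minAreaRect((xy*1000).astype(np.float32));
    if w<h: w,h,a=h,w,a+90
    a=(a+90)%180-90
    return 'c %.1f %.1f size %.1f %.1f long-axis ang %.1f'%(x,y,w,h,a)
for n,(u,v) in dict(b_big=(324,155),b_sq=(400,164),b_small=(234,241),b_bar=(475,236)).items():
    m=np.zeros((480,640),np.uint8);m[v-36:v+37,u-32:u+33]=1
    g=((hsv[...,0]>60)&(hsv[...,0]<90)&(hsv[...,1]>70)&(m>0))
    vv,uu=np.nonzero(g);xy=np.array([pix2w(c,a,b,.008)[:2] for a,b in zip(uu,vv)])
    # pad/outline centre by copper
    k=((hsv[...,0]<22)&(hsv[...,1]>60)&(hsv[...,1]<200)&(hsv[...,2]>120)&(m>0)).astype(np.uint8)
    _,_,st,ce=cv2.connectedComponentsWithStats(k);i=1+st[1:,4].argmax();l=pix2w(c,*ce[i],.008)*1000
    print(n,rect(xy),'pad',l[:2].round(1), 'z',np.median(P[v-3:v+4,u-3:u+4,2]).round(4))
for n,(u,v,h) in dict(bar=(246,154,.024),sq=(317,245,.026),big=(402,242,.03),small=(481,168,.022),bobbin=(278,197,.022),adapter=(443,198,.028),white=(359,199,.01)).items():
    m=np.zeros((480,640),bool);m[v-26:v+27,u-26:u+27]=1
    g=(m&(P[...,2]>h*.6)&(P[...,2]<.05)); 
    if n=='white': g=m&(P[...,2]>.004)
    k=cv2.connectedComponents(g.astype(np.uint8));lab=k[1]
    vv,uu=np.nonzero(g);
    print(n,rect(P[vv,uu,:2]),'n',len(vv),'z',np.percentile(P[vv,uu,2],[50,95]).round(4))
    fr=(m&(hsv[...,2]>90)) ;vv,uu=np.nonzero(fr); xy=np.array([pix2w(c,a,b,h)[:2] for a,b in zip(uu,vv)]); print('   rgb',rect(xy))
cv2.imwrite('pics/crop1.png',cv2.resize(c['frame'][110:280,200:510],None,fx=2.58,fy=2.58,interpolation=cv2.INTER_CUBIC))
```

```text
bench z -0.00037643066249669235 0.07221426929633044
b_big c 636.3 76.9 size 109.4 78.2 long-axis ang -8.9 pad [636.3  76.4] z 0.0079
b_sq c 619.4 -82.7 size 109.9 78.1 long-axis ang -6.1 pad [619.4 -83.1] z 0.0082
b_small c 449.7 263.1 size 109.6 77.9 long-axis ang 13.2 pad [449.8 263. ] z 0.008
b_bar c 468.3 -244.9 size 109.6 77.9 long-axis ang -17.8 pad [ 467.9 -245.4] z 0.0072
bar c 630.4 239.8 size 79.5 30.1 long-axis ang -71.9 n 384 z [0.0221 0.0266]
   rgb c 629.3 239.5 size 82.8 35.4 long-axis ang -71.8
sq c 442.5 86.7 size 46.2 45.9 long-axis ang 3.8 n 242 z [0.0249 0.0296]
   rgb c 443.4 87.4 size 48.9 48.3 long-axis ang 4.3
big c 449.9 -87.6 size 51.4 49.8 long-axis ang -89.4 n 507 z [0.0299 0.0336]
   rgb c 449.4 -85.9 size 55.8 53.8 long-axis ang -44.3
small c 610.0 -253.3 size 29.2 28.7 long-axis ang -39.9 n 170 z [0.0219 0.0257]
   rgb c 608.7 -251.0 size 34.1 33.6 long-axis ang 0.0
bobbin c 541.2 169.9 size 19.6 19.1 long-axis ang -0.0 n 83 z [0.022 0.026]
   rgb c 564.7 148.4 size 87.4 25.2 long-axis ang -43.7
adapter c 544.4 -172.8 size 17.2 16.9 long-axis ang -14.1 n 68 z [0.0274 0.0321]
   rgb c 525.3 -199.8 size 87.7 40.1 long-axis ang 45.5
white c 484.9 9.4 size 235.6 117.9 long-axis ang -6.2 n 280 z [0.007  0.0123]
   rgb c 562.8 1.2 size 110.0 65.9 long-axis ang -89.0
```

View pics/crop1.png

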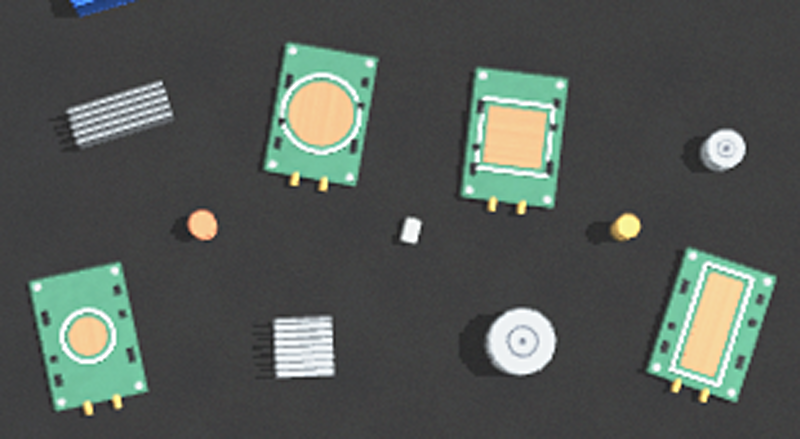

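The crop confirms the green round-big board (the wide copper circle), and all measured sizes and heights match the given ones. I'll start with the bar.

```bash
cat > plan.py <<'E'
import sys
from h import *
from scipy.spatial.transform import Rotation as Ro
x,y,yaw=map(float,sys.argv[1:4]); z=float(sys.argv[4])
s=get_state();R=Ro.from_rotvec(s['ee_rot']).as_matrix();p=s['position']*1000
cur=np.degrees(np.arctan2(R[1,1],R[0,1]));d=(yaw-cur+90)%180-90
print('t %.1f'%s['t'],'pos',p.round(1),'yaw %.1f'%cur,'tilt',R[:2,2].round(4),'w %.4f'%s['width'],'F',np.round(s['force'],1),'grip %.1f'%s['grasp_force'],'j6 %.2f'%s['joint_pos'][5])
rz=-np.radians(d);R2=R@Ro.from_rotvec([0,0,rz]).as_matrix()
print('turn rz %.3f'%rz,'then shift',(R2.T@(np.array([x,y,z])-p)).round(1))
E
python3 plan.py 629.8 239.7 18 90
```

```text
t 0.1 pos [186.6 595.6 203.5] yaw 72.6 tilt [-0.0009 -0.002 ] w 0.0857 F [0.5 0.1 0.4] grip 0.0 j6 -0.11
turn rz 0.953 then shift [-475.3  311.7  113.8]
```

{"api": "drive_tool", "payload": {"commands": [[[0,0,0],[0,0,0.136]],[[0,0,0],[0,0,0.136]],[[0,0,0],[0,0,0.136]],[[0,0,0],[0,0,0.136]],[[0,0,0],[0,0,0.136]],[[0,0,0],[0,0,0.136]],[[0,0,0],[0,0,0.137]],[[-39.6,26,9.5],[0,0,0]],[[-39.6,26,9.5],[0,0,0]],[[-39.6,26,9.5],[0,0,0]],[[-39.6,26,9.5],[0,0,0]],[[-39.6,26,9.5],[0,0,0]],[[-39.6,26,9.5],[0,0,0]],[[-39.6,26,9.5],[0,0,0]],[[-39.6,26,9.5],[0,0,0]],[[-39.6,26,9.5],[0,0,0]],[[-39.6,26,9.5],[0,0,0]],[[-39.6,26,9.5],[0,0,0]],[[-39.6,26,9.5],[0,0,0]]], "fingers": 1}}

```text
t: 2.0
position: [0.6313, 0.2392, 0.0896]
ee_rot: [-1.847, -2.541, 0.001]
force: [0.4, 0.4, 0.7]
width: 0.0855
grasp_force: 0.0
```

```bash
python3 - <<'E'
from h import *
c=read_camera('wrist');save('w1',c);cv2.imwrite('pics/w1.png',c['frame'])
E
python3 plan.py 629.8 239.7 18 4
```

```text
t 2.0 pos [636.7 233.   88. ] yaw 17.7 tilt [ 0.0033 -0.0045] w 0.0856 F [ 3.2 -1.7 -0.7] grip 0.0 j6 -0.06
turn rz -0.005 then shift [ 8.9 -4.7 84. ]
```

View pics/w1.png

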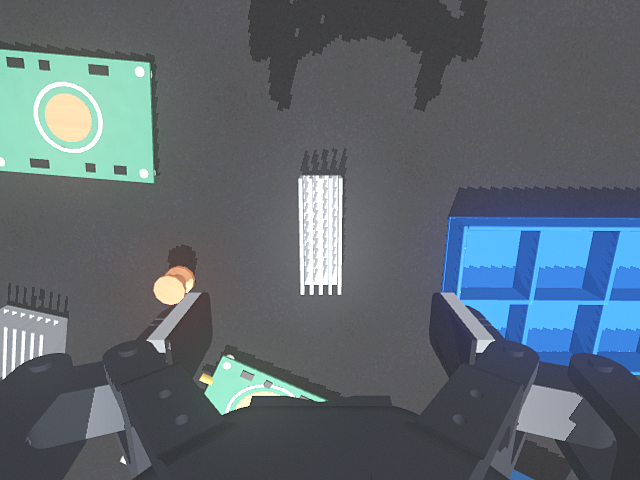

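The wrist view shows the bar at (321,235), square between the fingers. The tray corner at (450,215) is near the right finger, so I'll narrow the opening and let the arm settle.

{"api": "drive_tool", "payload": {"commands": [[[0,0,0],[0,0,0]],[[0,0,0],[0,0,0]],[[0,0,0],[0,0,0]],[[0,0,0],[0,0,0]]], "fingers": 0.65}}

```text
t: 2.45
position: [0.6295, 0.2422, 0.0911]
ee_rot: [-1.844, -2.543, -0.0]
force: [-0.4, -0.3, -0.7]
width: 0.0553
grasp_force: 0.0
```

```bash
python3 plan.py 629.8 239.7 18 4;python3 - <<'E'
from h import *
c=read_camera('wrist');save('w1',c)
m=np.zeros((480,640),bool);m[165:310,280:360]=1;P=cloud(c)
g=m&(P[...,2]>.014)&(P[...,2]<.05);print(g.sum(),cv2.minAreaRect((P[g][:,:2]*1000).astype(np.float32)))
E
```

```text
t 2.5 pos [629.5 242.2  91.1] yaw 18.1 tilt [0.0001 0.0003] w 0.0553 F [-0.4 -0.3 -0.7] grip 0.0 j6 -0.05
turn rz 0.002 then shift [-2.5 -0.5 87.1]
2179 ((630.2062377929688, 241.85255432128906), (28.059717178344727, 80.3048324584961), 18.236419677734375)
```

{"api": "drive_tool", "payload": {"commands": [[[0,0,25],[0,0,0]],[[0,0,25],[0,0,0]],[[0,0,20],[0,0,0]],[[0,0,10],[0,0,0]],[[0,0,7],[0,0,0]],[[0,0,0],[0,0,0]],[[0,0,0],[0,0,0]]]}}

```text
t: 3.2
position: [0.6313, 0.2412, 0.0048]
ee_rot: [1.846, 2.541, 0.002]
force: [-0.0, -0.3, 0.7]
width: 0.0556
grasp_force: 0.0
```

{"api": "drive_tool", "payload": {"commands": [[[0,0,0],[0,0,0]],[[0,0,0],[0,0,0]],[[0,0,0],[0,0,0]],[[0,0,0],[0,0,0]],[[0,0,0],[0,0,0]]], "fingers": 0}}

```text
t: 3.7
position: [0.6305, 0.2408, 0.0038]
ee_rot: [1.847, 2.541, 0.0]
force: [0.1, 0.2, -0.5]
width: 0.0
grasp_force: 0.0
```

```bash
python3 plan.py 468.1 -245.1 72.2 94
```

```text
t 3.7 pos [630.5 240.8   3.8] yaw 18.0 tilt [0.0002 0.    ] w 0.0000 F [ 0.1  0.2 -0.5] grip 0.0 j6 -0.05
turn rz -0.946 then shift [   6.1 -512.2  -90.2]
```

The fingers shut on nothing, so I'll look before doing anything else.

Run:
```python
from h import *
c=read_camera('wrist');s=read_camera('side')
cv2.imwrite('pics/w2.png',np.hstack([cv2.resize(c['frame'],(400,300)),cv2.resize(s['frame'][120:270,230:430],(400,300))]))
```

```text
(no output)
```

View pics/w2.png

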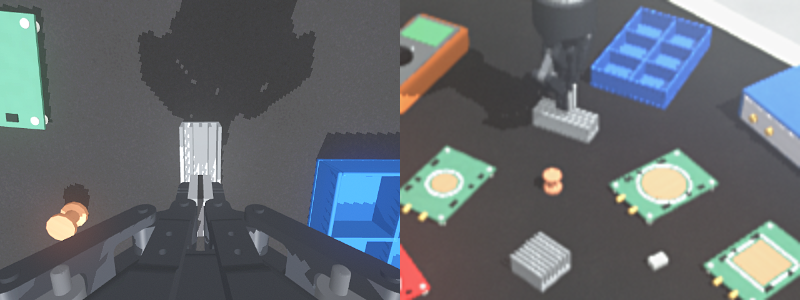

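The fingers look shut on top of the bar, around side pixel (317,167). I'll check with depth where the fingertips really are.

Run:
```python
from h import *
for n in('side','wrist'):
    c=read_camera(n);P=cloud(c);m=(abs(P[...,0]-.630)<.02)&(abs(P[...,1]-.241)<.02)&(P[...,2]>0.005)
    for lo in range(0,90,6):
        g=m&(P[...,2]*1000>lo)&(P[...,2]*1000<lo+6)
        if g.sum()>3: q=P[g]*1000;print(n,lo,g.sum(),'x %.0f..%.0f y %.0f..%.0f'%(q[:,0].min(),q[:,0].max(),q[:,1].min(),q[:,1].max()), 'bgr',c['frame'][g].mean(0).round())
s=get_state();print({k:s[k] for k in('position','width','grasp_force','joint_pos')})
# bar pose now
c=read_camera('wrist');P=cloud(c);m=(abs(P[...,0]-.630)<.05)&(abs(P[...,1]-.241)<.06)&(P[...,2]>.016)&(P[...,2]<.027)&(c['frame'].min(-1)>110)
print(m.sum(),cv2.minAreaRect((P[m][:,:2]*1000).astype(np.float32)))
```

```text
side 0 5 x 613..622 y 227..250 bgr [156. 152. 148.]
side 6 19 x 613..625 y 221..258 bgr [158. 155. 150.]
side 12 26 x 610..624 y 222..258 bgr [155. 152. 147.]
side 18 65 x 610..649 y 221..261 bgr [177. 174. 168.]
side 24 55 x 610..645 y 221..261 bgr [188. 185. 179.]
side 30 6 x 622..627 y 231..245 bgr [139. 136. 132.]
side 36 12 x 617..640 y 230..243 bgr [154. 151. 146.]
side 42 21 x 614..640 y 227..242 bgr [125. 120. 118.]
side 48 13 x 615..638 y 229..242 bgr [117. 113. 109.]
side 54 19 x 615..638 y 228..242 bgr [126. 122. 119.]
side 60 18 x 615..636 y 228..241 bgr [131. 127. 124.]
side 66 7 x 623..640 y 228..234 bgr [163. 160. 157.]
side 72 8 x 622..646 y 228..250 bgr [86. 80. 78.]
side 78 30 x 610..647 y 221..247 bgr [88. 82. 79.]
side 84 15 x 611..647 y 222..235 bgr [84. 78. 75.]
wrist 0 268 x 612..643 y 232..261 bgr [225. 221. 217.]
wrist 6 1261 x 611..643 y 233..261 bgr [221. 217. 213.]
wrist 12 108 x 612..642 y 235..261 bgr [161. 156. 150.]
wrist 18 348 x 610..643 y 238..261 bgr [200. 196. 191.]
wrist 24 685 x 610..643 y 238..261 bgr [222. 218. 214.]
wrist 30 26 x 621..633 y 2
[... 176 characters left out ...]
bgr [123. 117. 113.]
wrist 54 553 x 615..641 y 243..254 bgr [117. 112. 109.]
wrist 60 359 x 615..641 y 244..254 bgr [151. 146. 143.]
wrist 66 933 x 611..645 y 230..256 bgr [138. 132. 130.]
wrist 72 1369 x 610..650 y 229..261 bgr [80. 73. 70.]
wrist 78 1878 x 610..650 y 230..261 bgr [79. 73. 69.]
wrist 84 1391 x 612..650 y 247..261 bgr [77. 71. 68.]
{'position': array([0.63040368, 0.24076874, 0.00361562]), 'width': 0.00018384774423544145, 'grasp_force': 0.0, 'joint_pos': array([ 2.60916141e-01,  5.37647924e-01,  1.59724125e+00, -1.03361862e-05,
        1.00685558e+00, -5.30695007e-02])}
2569 ((623.9811401367188, 260.56951904296875), (28.085643768310547, 41.02618408203125), 18.202438354492188)
```

Depth shows the fingertips about 30 mm higher than the reported TCP z (the horizontal position is fine). I'll measure the offset finely.

Run:
```python
from h import *
from scipy.spatial.transform import Rotation as Ro
for n in('wrist','side'):
    c=read_camera(n);P=cloud(c)*1000;m=(abs(P[...,0]-629)<14)&(abs(P[...,1]-241)<14.5)&(P[...,2]>27)&(P[...,2]<60)
    z=np.sort(P[m][:,2]);print(n,np.histogram(z,np.arange(27,60,1.5)))
c=read_camera('wrist');R,_=cv2.Rodrigues(np.array(c['rvec']));s=get_state()
RT=Ro.from_rotvec(s['ee_rot']).as_matrix();print('cam in tool',RT.T@(-R.T@np.ravel(c['tvec'])-s['position']))
```

```text
wrist (array([  0,   0,   0,   0,   3,  24,  73,  80,  86, 101, 102, 109, 111,
       118, 115, 122, 134, 123, 136, 147, 149]), array([27. , 28.5, 30. , 31.5, 33. , 34.5, 36. , 37.5, 39. , 40.5, 42. ,
       43.5, 45. , 46.5, 48. , 49.5, 51. , 52.5, 54. , 55.5, 57. , 58.5]))
side (array([2, 0, 0, 0, 1, 3, 3, 1, 6, 3, 3, 7, 4, 4, 5, 4, 6, 5, 5, 1, 6]), array([27. , 28.5, 30. , 31.5, 33. , 34.5, 36. , 37.5, 39. , 40.5, 42. ,
       43.5, 45. , 46.5, 48. , 49.5, 51. , 52.5, 54. , 55.5, 57. , 58.5]))
cam in tool [ 0.06566472 -0.00034014 -0.16969978]
```

Both cameras put the shut tips at z ≈ 34.5 mm with 3.6 mm reported, so the tips sit 31 mm above the reported TCP. I'll apply that offset: open, go lower and check the force.

{"api": "drive_tool", "payload": {"commands": [[[0,0,0],[0,0,0]],[[0,0,0],[0,0,0]],[[0,0,0],[0,0,0]],[[0,0,0],[0,0,0]],[[0,0,8],[0,0,0]],[[0,0,8],[0,0,0]],[[0,0,6],[0,0,0]],[[0,0,4],[0,0,0]],[[0,0,2],[0,0,0]],[[0,0,0],[0,0,0]]], "fingers": 0.65}}

```text
t: 5.1
position: [0.6301, 0.2407, -0.0249]
ee_rot: [-1.846, -2.541, 0.001]
force: [-0.3, -0.4, 0.5]
width: 0.0554
grasp_force: 0.0
```

{"api": "drive_tool", "payload": {"commands": [[[0,0,0],[0,0,0]],[[0,0,0],[0,0,0]],[[0,0,0],[0,0,0]],[[0,0,0],[0,0,0]],[[0,0,0],[0,0,0]]], "fingers": 0}}

```text
t: 5.6
position: [0.6312, 0.241, -0.0236]
ee_rot: [1.846, 2.541, 0.002]
force: [0.3, 0.3, 2.5]
width: 0.0269
grasp_force: 61.5
```

```bash
python3 plan.py 468.1 -245.1 72.2 60
```

```text
t 5.6 pos [631.2 241.  -23.6] yaw 18.0 tilt [0.0014 0.0004] w 0.0269 F [0.3 0.3 2.5] grip 61.5 j6 -0.05
turn rz -0.946 then shift [   6.6 -512.6  -84. ]
```

Gripped (27 mm wide, 61 N). Lift, turn and carry.

{"api": "drive_tool", "payload": {"commands": [[[0,0,-8],[0,0,0]],[[0,0,-20],[0,0,0]],[[0,0,-28],[0,0,0]],[[0,0,-20],[0,0,0]],[[0,0,-8],[0,0,0]],[[0,0,0],[0,0,-0.135]],[[0,0,0],[0,0,-0.135]],[[0,0,0],[0,0,-0.135]],[[0,0,0],[0,0,-0.135]],[[0,0,0],[0,0,-0.135]],[[0,0,0],[0,0,-0.135]],[[0,0,0],[0,0,-0.136]],[[0,0,0],[0,0,0]]]}}

```text
t: 6.9
position: [0.6294, 0.2405, 0.0585]
ee_rot: [-0.486, -3.102, 0.002]
force: [0.7, 0.1, -2.0]
width: 0.0267
grasp_force: 61.2
```

{"api": "drive_tool", "payload": {"commands": [[[2,-12,0],[0,0,0]],[[2,-26,0],[0,0,0]],[[2,-32,0],[0,0,0]],[[0,-32,0],[0,0,0]],[[0,-32,0],[0,0,0]],[[0,-32,0],[0,0,0]],[[0,-32,0],[0,0,0]],[[0,-32,0],[0,0,0]],[[0,-32,0],[0,0,0]],[[0,-32,0],[0,0,0]],[[0,-32,0],[0,0,0]],[[0,-32,0],[0,0,0]],[[0,-32,0],[0,0,0]],[[0,-32,0],[0,0,0]],[[0,-32,0],[0,0,0]],[[0,-32,0],[0,0,0]],[[0,-18,0],[0,0,0]],[[0,-8,0],[0,0,0]],[[0,0,0],[0,0,0]],[[0,0,0],[0,0,0]]]}}

```text
t: 8.9
position: [0.4678, -0.2441, 0.0595]
ee_rot: [-0.487, -3.103, -0.001]
force: [-0.6, 0.0, -0.4]
width: 0.0268
grasp_force: 61.2
```

```bash
python3 plan.py 468.1 -245.1 72.2 -16
python3 - <<'E'
from h import *
c=read_camera('wrist');cv2.imwrite('pics/w3.png',c['frame'])
E
```

```text
t 8.9 pos [ 467.8 -244.1   59.5] yaw 72.1 tilt [-0.0004  0.0008] w 0.0268 F [-0.6  0.  -0.4] grip 61.2 j6 -1.87
turn rz -0.001 then shift [-0.6 -0.9 75.5]
```

View pics/w3.png

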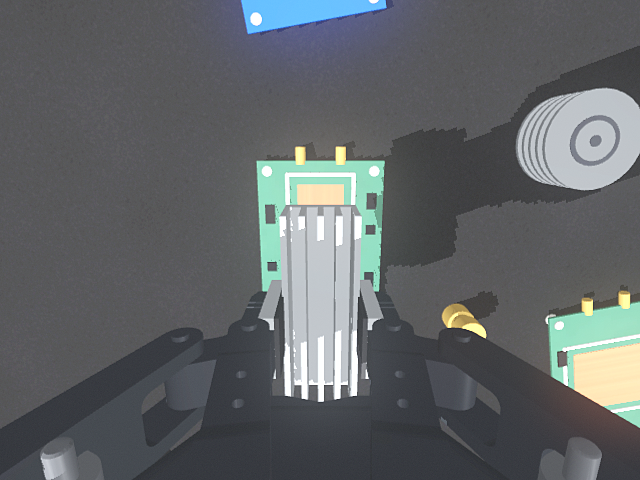

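The bar hangs at (321,300), square over the bar outline, whose visible end is at (321,185). I'll lower it, setting it down slowly.

{"api": "drive_tool", "payload": {"commands": [[[0,-1,12],[0,0,0]],[[0,0,20],[0,0,0]],[[0,0,20],[0,0,0]],[[0,0,10],[0,0,0]],[[0,0,5],[0,0,0]],[[0,0,3],[0,0,0]],[[0,0,2],[0,0,0]],[[0,0,2],[0,0,0]],[[0,0,1],[0,0,0]],[[0,0,0],[0,0,0]],[[0,0,0],[0,0,0]]]}}

```text
t: 10.05
position: [0.4681, -0.246, -0.015]
ee_rot: [0.486, 3.103, -0.0]
force: [0.1, 0.4, -0.9]
width: 0.0268
grasp_force: 61.2
```

{"api": "drive_tool", "payload": {"commands": [[[0,0,1],[0,0,0]],[[0,0,0.5],[0,0,0]],[[0,0,0],[0,0,0]]]}}

```text
t: 10.35
position: [0.4682, -0.2461, -0.0156]
ee_rot: [0.486, 3.104, -0.0]
force: [-2.5, 0.5, 5.7]
width: 0.027
grasp_force: 62.2
```

{"api": "drive_tool", "payload": {"commands": [[[0,0,0],[0,0,0]],[[0,0,0],[0,0,0]],[[0,0,0],[0,0,0]],[[0,0,-10],[0,0,0]],[[0,0,-25],[0,0,0]],[[0,0,-30],[0,0,0]],[[0,0,-25],[0,0,0]],[[0,0,0],[0,0,0]]], "fingers": 0.5}}

```text
t: 11.15
position: [0.4713, -0.2482, 0.0783]
ee_rot: [0.485, 3.095, -0.007]
force: [0.8, -1.1, 1.0]
width: 0.0427
grasp_force: 0.0
```

```bash
cat > chk.py <<'E'
import sys
from h import *
n=sys.argv[1];x,y,h,r=map(float,sys.argv[2:6])
c=read_camera(n);P=cloud(c)*1000;m=(np.hypot(P[...,0]-x,P[...,1]-y)<r)&(P[...,2]>h-7)&(P[...,2]<h+5)
print(n,m.sum(),np.round(cv2.minAreaRect(P[m][:,:2].astype(np.float32))[0],1),np.round(cv2.minAreaRect(P[m][:,:2].astype(np.float32))[1:][0],1),cv2.minAreaRect(P[m][:,:2].astype(np.float32))[2],'z',np.percentile(P[m][:,2],[20,50,80]).round(1))
E
python3 chk.py wrist 468 -245 32 60; python3 chk.py top 468 -245 32 60; python3 plan.py 609.3 -252 72 68
```

```text
wrist 2562 [ 467.2 -245.2] [28.  79.9] 72.40021514892578 z [31.8 32.4 33. ]
top 211 [ 453.2 -242.4] [29.  50.1] 71.51441192626953 z [27.7 30.7 33.1]
t 11.2 pos [ 468.5 -246.2   74.3] yaw 72.2 tilt [ 0.0018 -0.0012] w 0.0427 F [-1.2 -0.9 -0.2] grip 0.0 j6 -1.88
turn rz 0.003 then shift [-135.7   38.     6.5]
```

The bar is placed at (467.2, −245.2), 72.4°, within 1 mm. The small round sink is next.

{"api": "drive_tool", "payload": {"commands": [[[-20,6,0],[0,0,0]],[[-36,10,0],[0,0,0]],[[-38,10,0],[0,0,0]],[[-28,8,0],[0,0,0]],[[-14,4,0],[0,0,0]],[[0,0,0],[0,0,0]],[[0,0,0],[0,0,0]],[[0,0,0],[0,0,0]]], "fingers": 0.65}}

```text
t: 12.05
position: [0.6071, -0.2507, 0.0719]
ee_rot: [-0.486, -3.101, -0.001]
force: [0.1, -0.5, 0.3]
width: 0.0555
grasp_force: 0.0
```

```bash
python3 chk.py wrist 609 -252 22 25;  python3 plan.py 609.3 -252 72 -25
```

```text
wrist 1789 [ 609.9 -251.3] [29.1 29.9] 73.10317993164062 z [22.  22.6 23.2]
t 12.1 pos [ 607.3 -250.9   72.3] yaw 72.2 tilt [-0.0021  0.001 ] w 0.0557 F [ 0.3 -0.3 -0. ] grip 0.0 j6 -1.76
turn rz 0.003 then shift [-2.5 -0.5 97.3]
```

{"api": "drive_tool", "payload": {"commands": [[[-2.5,0,15],[0,0,0]],[[0,0,27],[0,0,0]],[[0,0,27],[0,0,0]],[[0,0,15],[0,0,0]],[[0,0,8],[0,0,0]],[[0,0,5],[0,0,0]],[[0,0,0],[0,0,0]],[[0,0,0],[0,0,0]]]}}

```text
t: 12.9
position: [0.6124, -0.2525, -0.0226]
ee_rot: [0.486, 3.102, -0.001]
force: [-0.6, -0.4, -1.1]
width: 0.055
grasp_force: 0.0
```

{"api": "drive_tool", "payload": {"commands": [[[0,0,0],[0,0,0]],[[0,0,0],[0,0,0]],[[0,0,0],[0,0,0]],[[0,0,0],[0,0,0]],[[0,0,0],[0,0,0]]], "fingers": 0}}

```text
t: 13.4
position: [0.6126, -0.2526, -0.0222]
ee_rot: [0.486, 3.101, -0.001]
force: [0.2, 0.1, 5.5]
width: 0.028
grasp_force: 59.5
```

```bash
python3 plan.py 449.8 263 72 58
```

```text
t 13.4 pos [ 612.6 -252.6  -22.2] yaw 72.2 tilt [ 0.0024 -0.0013] w 0.0280 F [0.2 0.1 5.5] grip 59.5 j6 -1.76
turn rz 0.003 then shift [314.  440.1 -81.3]
```

{"api": "drive_tool", "payload": {"commands": [[[0,0,-8],[0,0,0]],[[0,0,-20],[0,0,0]],[[0,0,-26],[0,0,0]],[[0,0,-20],[0,0,0]],[[0,0,-7],[0,0,0]],[[0,0,0],[0,0,0]]]}}

```text
t: 14.0
position: [0.6121, -0.2523, 0.0585]
ee_rot: [0.486, 3.102, -0.001]
force: [-0.3, 0.1, -0.3]
width: 0.028
grasp_force: 59.2
```

{"api": "drive_tool", "payload": {"commands": [[[6,9,0],[0,0,0]],[[12,17,0],[0,0,0]],[[18.5,26,0],[0,0,0]],[[18.5,26,0],[0,0,0]],[[18.5,26,0],[0,0,0]],[[18.5,26,0],[0,0,0]],[[18.5,26,0],[0,0,0]],[[18.5,26,0],[0,0,0]],[[18.5,26,0],[0,0,0]],[[18.5,26,0],[0,0,0]],[[18.5,26,0],[0,0,0]],[[18.5,26,0],[0,0,0]],[[18.5,26,0],[0,0,0]],[[18.5,26,0],[0,0,0]],[[18.5,26,0],[0,0,0]],[[18.5,26,0],[0,0,0]],[[18.5,26,0],[0,0,0]],[[12,16,0],[0,0,0]],[[6,8,0],[0,0,0]],[[0,0,0],[0,0,0]]]}}

```text
t: 16.0
position: [0.4456, 0.2633, 0.0559]
ee_rot: [-0.482, -3.102, 0.002]
force: [0.1, -0.6, 0.2]
width: 0.0279
grasp_force: 59.2
```

{"api": "drive_tool", "payload": {"commands": [[[0,0,0],[0,0,0]],[[0,0,0],[0,0,0]]]}}

```text
t: 16.2
position: [0.4475, 0.2618, 0.0569]
ee_rot: [-0.488, -3.103, 0.001]
force: [0.0, 0.6, 0.1]
width: 0.0278
grasp_force: 59.2
```

```bash
python3 plan.py 449.8 263 72 -15;python3 - <<'E'
from h import *
c=read_camera('wrist');cv2.imwrite('pics/w4.png',c['frame'])
P=cloud(c)*1000
m=(np.hypot(P[...,0]-450,P[...,1]-263)<40)&(c['frame'].min(-1)>150)
print(np.histogram(P[m][:,2],np.arange(0,140,6)))
E
```

```text
t 16.2 pos [447.5 261.8  56.9] yaw 72.1 tilt [-0.0006 -0.0006] w 0.0278 F [0.  0.6 0.1] grip 59.2 j6 -0.86
turn rz 0.002 then shift [-1.9  1.9 71.9]
(array([   0, 1486,    0,    0,    0,    0,    0,    0,    0,    0,    0,
          0,    0,  163,  193,  208, 2601, 1137,    0,    0,  163,    0,
          0]), array([  0,   6,  12,  18,  24,  30,  36,  42,  48,  54,  60,  66,  72,
        78,  84,  90,  96, 102, 108, 114, 120, 126, 132, 138]))
```

View pics/w4.png

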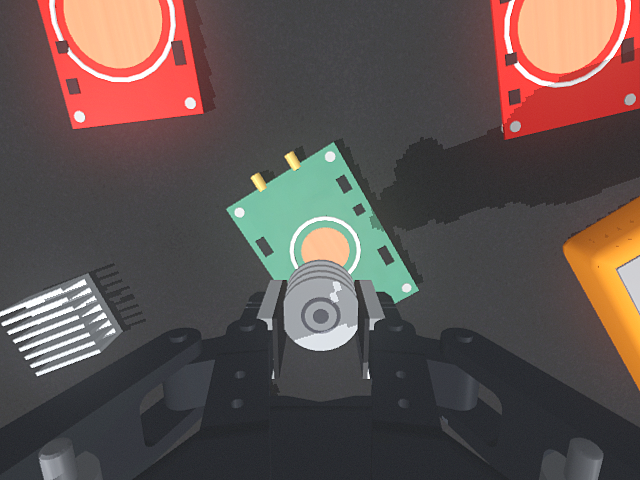

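The small sink hangs upright at (320,315) above the small circle at (325,250). I'll measure its centre while it hangs.

```bash
python3 - <<'E'
from h import *
c=read_camera('wrist');P=cloud(c)*1000
v,u=np.mgrid[:480,:640]
m=(np.hypot(u-320,v-315)<40)&(P[...,2]>98)&(P[...,2]<108)
print(m.sum(),cv2.minEnclosingCircle(P[m][:,:2].astype(np.float32)),cv2.minAreaRect(P[m][:,:2].astype(np.float32)),np.median(P[m][:,2]))
E
python3 plan.py 449.8 263 72 -15
```

```text
4670 ((446.1341552734375, 262.4873352050781), 16.474279403686523) ((445.40789794921875, 263.0141296386719), (28.055950164794922, 31.048370361328125), 71.90250396728516) 101.89986390674768
t 16.3 pos [447.8 261.9  57.1] yaw 72.1 tilt [-0.0001 -0.0002] w 0.0275 F [-0.8 -0.1 -0.4] grip 59.2 j6 -0.86
turn rz 0.002 then shift [-1.6  1.7 72.1]
```

{"api": "drive_tool", "payload": {"commands": [[[-4,1.5,12],[0,0,0]],[[0,0,20],[0,0,0]],[[0,0,20],[0,0,0]],[[0,0,8],[0,0,0]],[[0,0,5],[0,0,0]],[[0,0,3],[0,0,0]],[[0,0,2],[0,0,0]],[[0,0,1],[0,0,0]],[[0,0,1],[0,0,0]],[[0,0,0],[0,0,0]],[[0,0,0],[0,0,0]]]}}

```text
t: 17.4
position: [0.4523, 0.2633, -0.0142]
ee_rot: [0.486, 3.103, 0.001]
force: [0.3, 0.4, 1.1]
width: 0.0277
grasp_force: 59.5
```

{"api": "drive_tool", "payload": {"commands": [[[0,0,0.7],[0,0,0]],[[0,0,0],[0,0,0]]]}}

```text
t: 17.6
position: [0.4523, 0.2633, -0.0143]
ee_rot: [0.486, 3.103, 0.001]
force: [-2.0, -1.6, 6.3]
width: 0.0276
grasp_force: 59.8
```

{"api": "drive_tool", "payload": {"commands": [[[0,0,0],[0,0,0]],[[0,0,0],[0,0,0]],[[0,0,0],[0,0,0]],[[0,0,-10],[0,0,0]],[[0,0,-25],[0,0,0]],[[0,0,-30],[0,0,0]],[[0,0,-15],[0,0,0]],[[0,0,0],[0,0,0]],[[0,0,0],[0,0,0]]], "fingers": 0.6}}

```text
t: 18.5
position: [0.4515, 0.2629, 0.0644]
ee_rot: [0.486, 3.104, 0.0]
force: [-0.4, -0.5, -0.2]
width: 0.051
grasp_force: 0.0
```

```bash
python3 chk.py wrist 450 263 30 25; python3 plan.py 443 87 94 68
```

```text
wrist 2069 [450.1 264.5] [29.9 29.8] 9.614501953125 z [30.  30.6 31.2]
t 18.6 pos [450.7 262.6  63.5] yaw 72.2 tilt [-0.0018 -0.0008] w 0.0512 F [-0.7 -0.1 -0.6] grip 0.0 j6 -0.87
turn rz -0.381 then shift [  20.  -174.6   -4.4]
```

The small sink is placed, 1.5 mm off. Square next.

{"api": "drive_tool", "payload": {"commands": [[[0,0,0],[0,0,-0.127]],[[0,0,0],[0,0,-0.127]],[[0,0,0],[0,0,-0.127]],[[3,-20,0],[0,0,0]],[[4,-38,0],[0,0,0]],[[4,-38,0],[0,0,0]],[[4,-38,0],[0,0,0]],[[3,-26,0],[0,0,0]],[[2,-14,0],[0,0,0]],[[0,0,0],[0,0,0]],[[0,0,0],[0,0,0]],[[0,0,0],[0,0,0]]], "fingers": 0.85}}

```text
t: 19.75
position: [0.4434, 0.0888, 0.0639]
ee_rot: [0.111, -3.138, -0.0]
force: [0.0, 0.4, 0.0]
width: 0.0727
grasp_force: 0.0
```

```bash
python3 chk.py wrist 443 87 26 38;  python3 plan.py 443 87 94 -25
```

```text
wrist 4319 [442.2  89.1] [46.7 46.2] 3.609593391418457 z [22.1 25.8 26.8]
t 19.8 pos [443.6  88.9  64.1] yaw 94.1 tilt [-0.0009  0.0002] w 0.0724 F [0.2 0.6 0.5] grip 0.0 j6 -1.60
turn rz 0.002 then shift [ 0.7 -1.8 89.1]
```

{"api": "drive_tool", "payload": {"commands": [[[1,0,15],[0,0,0]],[[0,0,25],[0,0,0]],[[0,0,25],[0,0,0]],[[0,0,12],[0,0,0]],[[0,0,7],[0,0,0]],[[0,0,4],[0,0,0]],[[0,0,0],[0,0,0]],[[0,0,0],[0,0,0]]]}}

```text
t: 20.6
position: [0.444, 0.0881, -0.0227]
ee_rot: [-0.11, 3.138, 0.0]
force: [0.1, 0.2, 0.8]
width: 0.0726
grasp_force: 0.0
```

{"api": "drive_tool", "payload": {"commands": [[[0,0,0],[0,0,0]],[[0,0,0],[0,0,0]],[[0,0,0],[0,0,0]],[[0,0,0],[0,0,0]],[[0,0,0],[0,0,0]]], "fingers": 0}}

```text
t: 21.1
position: [0.4443, 0.088, -0.0225]
ee_rot: [-0.11, 3.137, -0.0]
force: [-0.9, -0.2, 5.8]
width: 0.0449
grasp_force: 63.2
```

```bash
python3 plan.py 619.4 -83 83.9 55
```

```text
t 21.1 pos [444.3  88.  -22.5] yaw 94.0 tilt [0.0022 0.    ] w 0.0449 F [-0.9 -0.2  5.8] grip 63.2 j6 -1.60
turn rz 0.177 then shift [-192.5 -151.4  -77.1]
```

{"api": "drive_tool", "payload": {"commands": [[[0,0,-8],[0,0,0]],[[0,0,-20],[0,0,0]],[[0,0,-24],[0,0,0]],[[0,0,-18],[0,0,0]],[[0,0,-7],[0,0,0]],[[0,0,0],[0,0,0.089]],[[0,0,0],[0,0,0.088]],[[-8,-6,0],[0,0,0]],[[-16,-13,0],[0,0,0]],[[-24,-19,0],[0,0,0]],[[-24,-19,0],[0,0,0]],[[-24,-19,0],[0,0,0]],[[-24,-19,0],[0,0,0]],[[-24,-19,0],[0,0,0]],[[-24,-19,0],[0,0,0]],[[-16,-12,0],[0,0,0]],[[-8,-6,0],[0,0,0]],[[0,0,0],[0,0,0]],[[0,0,0],[0,0,0]],[[0,0,0],[0,0,0]]]}}

```text
t: 23.1
position: [0.6165, -0.0817, 0.0529]
ee_rot: [-0.166, -3.135, -0.001]
force: [-0.5, 0.1, -1.5]
width: 0.0449
grasp_force: 62.5
```

```bash
python3 plan.py 619.4 -83 83.9 -15;python3 - <<'E'
from h import *
c=read_camera('wrist');cv2.imwrite('pics/w5.png',c['frame']);P=cloud(c)*1000
m=(np.hypot(P[...,0]-619,P[...,1]+83)<34)&(P[...,2]>94)&(P[...,2]<112)
print(m.sum(),cv2.minAreaRect(P[m][:,:2].astype(np.float32)),np.percentile(P[m][:,2],[10,50,90]))
E
```

```text
t 23.1 pos [616.5 -81.7  52.9] yaw 83.9 tilt [-0.0018  0.0006] w 0.0449 F [-0.5  0.1 -1.5] grip 62.5 j6 -1.71
turn rz 0.001 then shift [-3.2 -1.1 67.9]
15455 ((614.874267578125, -83.5762710571289), (63.240230560302734, 47.51484298706055), 83.46833801269531) [ 95.88137474 100.7720452  102.65139736]
```

View pics/w5.png

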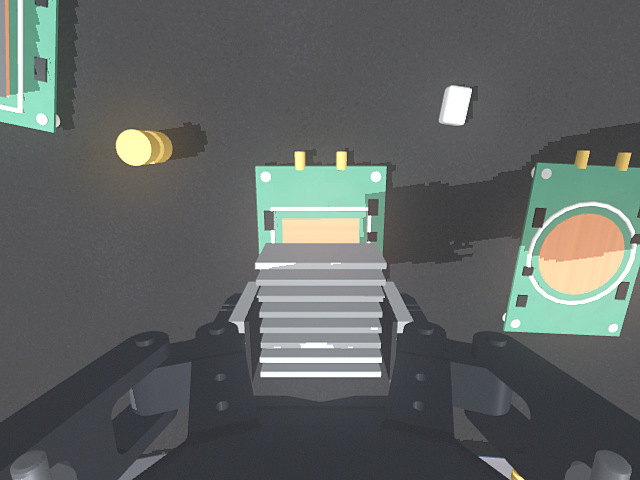

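The square sink hangs at (320,310) over its outline at (320,235), square with it. I'll nudge it and lower.

{"api": "drive_tool", "payload": {"commands": [[[-4,-0.5,12],[0,0,0]],[[0,0,20],[0,0,0]],[[0,0,18],[0,0,0]],[[0,0,8],[0,0,0]],[[0,0,4],[0,0,0]],[[0,0,2],[0,0,0]],[[0,0,2],[0,0,0]],[[0,0,1],[0,0,0]],[[0,0,0],[0,0,0]],[[0,0,0],[0,0,0]]]}}

```text
t: 24.15
position: [0.6221, -0.0837, -0.0129]
ee_rot: [0.168, 3.136, -0.0]
force: [0.5, -0.4, -0.8]
width: 0.0447
grasp_force: 62.5
```

```bash
python3 plan.py 619.4 -83 83.9 -15
```

```text
t 24.1 pos [622.1 -83.7 -12.9] yaw 83.9 tilt [ 0.0009 -0.0002] w 0.0447 F [ 0.5 -0.4 -0.8] grip 62.5 j6 -1.71
turn rz -0.000 then shift [2.8 0.4 2.1]
```

{"api": "drive_tool", "payload": {"commands": [[[1,0,0.8],[0,0,0]],[[0,0,0.7],[0,0,0]],[[0,0,0.3],[0,0,0]],[[0,0,0],[0,0,0]]]}}

```text
t: 24.55
position: [0.6208, -0.0835, -0.0144]
ee_rot: [-0.168, -3.137, 0.0]
force: [-2.3, 1.1, 5.2]
width: 0.0448
grasp_force: 63.2
```

{"api": "drive_tool", "payload": {"commands": [[[0,0,0],[0,0,0]],[[0,0,0],[0,0,0]],[[0,0,0],[0,0,0]],[[0,0,-10],[0,0,0]],[[0,0,-25],[0,0,0]],[[0,0,-30],[0,0,0]],[[0,0,-15],[0,0,0]],[[0,0,0],[0,0,0]],[[0,0,0],[0,0,0]]], "fingers": 0.85}}

```text
t: 25.45
position: [0.6205, -0.0834, 0.0646]
ee_rot: [0.168, 3.137, -0.0]
force: [0.5, 0.7, -1.0]
width: 0.0723
grasp_force: 0.0
```

```bash
python3 chk.py wrist 619 -83 34 38; python3 plan.py 450 -87 84 65
```

```text
wrist 4636 [619.3 -82.7] [46.2 46.4] 83.630859375 z [30.  33.7 34.7]
t 25.5 pos [619.6 -83.2  63.5] yaw 83.9 tilt [-0.002   0.0005] w 0.0728 F [-0.2  0.1 -0. ] grip 0.0 j6 -1.71
turn rz -0.002 then shift [168.3 -21.5  -1.2]
```

The square is placed, well under 1 mm off. Big round next.

{"api": "drive_tool", "payload": {"commands": [[[14,-2,0],[0,0,0]],[[28,-4,0],[0,0,0]],[[38,-5,0],[0,0,0]],[[38,-5,0],[0,0,0]],[[30,-3.5,0],[0,0,0]],[[14,-1.5,0],[0,0,0]],[[7,-0.5,0],[0,0,0]],[[0,0,0],[0,0,0]],[[0,0,0],[0,0,0]],[[0,0,0],[0,0,0]]], "fingers": 1}}

```text
t: 26.5
position: [0.4515, -0.087, 0.0648]
ee_rot: [0.167, 3.136, -0.0]
force: [-0.4, -0.2, 0.1]
width: 0.0853
grasp_force: 0.0
```

```bash
python3 chk.py wrist 450 -87 30 38;  python3 plan.py 450 -87 84 -22
```

```text
wrist 5974 [449.4 -85.8] [51.7 51.7] 86.60832977294922 z [30.1 30.7 31.2]
t 26.6 pos [451.4 -87.   64.9] yaw 83.9 tilt [ 0.0007 -0.0002] w 0.0849 F [-0.6 -0.4 -0.1] grip 0.0 j6 -1.81
turn rz -0.002 then shift [ 1.5 -0.2 86.8]
```

{"api": "drive_tool", "payload": {"commands": [[[2,1,15],[0,0,0]],[[0,0,25],[0,0,0]],[[0,0,25],[0,0,0]],[[0,0,12],[0,0,0]],[[0,0,6],[0,0,0]],[[0,0,4],[0,0,0]],[[0,0,0],[0,0,0]],[[0,0,0],[0,0,0]]]}}

```text
t: 27.35
position: [0.4495, -0.0859, -0.0215]
ee_rot: [0.167, 3.135, -0.001]
force: [0.2, -0.7, -1.0]
width: 0.0854
grasp_force: 0.0
```

{"api": "drive_tool", "payload": {"commands": [[[0,0,0],[0,0,0]],[[0,0,0],[0,0,0]],[[0,0,0],[0,0,0]],[[0,0,0],[0,0,0]],[[0,0,0],[0,0,0]]], "fingers": 0}}

```text
t: 27.85
position: [0.4495, -0.086, -0.0213]
ee_rot: [0.168, 3.135, -0.001]
force: [-2.0, -0.2, 5.4]
width: 0.0504
grasp_force: 62.4
```

```bash
python3 plan.py 636.3 76.6 84 55
```

```text
t 27.9 pos [449.5 -86.  -21.3] yaw 83.9 tilt [ 0.0016 -0.0006] w 0.0504 F [-2.  -0.2  5.4] grip 62.4 j6 -1.81
turn rz -0.002 then shift [-168.9  181.2  -76.1]
```

{"api": "drive_tool", "payload": {"commands": [[[0,0,-8],[0,0,0]],[[0,0,-20],[0,0,0]],[[0,0,-24],[0,0,0]],[[0,0,-18],[0,0,0]],[[0,0,-6],[0,0,0]],[[0,0,0],[0,0,0]],[[-7,7.5,0],[0,0,0]],[[-14,15,0],[0,0,0]],[[-21,22.6,0],[0,0,0]],[[-21,22.6,0],[0,0,0]],[[-21,22.6,0],[0,0,0]],[[-21,22.6,0],[0,0,0]],[[-21,22.6,0],[0,0,0]],[[-21,22.6,0],[0,0,0]],[[-14,15,0],[0,0,0]],[[-7,7.5,0],[0,0,0]],[[0,0,0],[0,0,0]],[[0,0,0],[0,0,0]],[[0,0,0],[0,0,0]],[[0,0,0],[0,0,0]]]}}

```text
t: 29.85
position: [0.6339, 0.0754, 0.0535]
ee_rot: [-0.169, -3.136, 0.0]
force: [0.3, 0.3, -1.9]
width: 0.0504
grasp_force: 62.5
```

```bash
python3 plan.py 636.3 76.6 84 -14;python3 - <<'E'
from h import *
c=read_camera('wrist');cv2.imwrite('pics/w6.png',c['frame']);P=cloud(c)*1000
m=(np.hypot(P[...,0]-636,P[...,1]-77)<40)&(P[...,2]>102)&(P[...,2]<112)
print(m.sum(),cv2.minAreaRect(P[m][:,:2].astype(np.float32)),np.percentile(P[m][:,2],[10,50,90]))
E
```

```text
t 29.9 pos [633.9  75.4  53.5] yaw 83.8 tilt [-0.0009 -0.0001] w 0.0504 F [ 0.3  0.3 -1.9] grip 62.5 j6 -1.45
turn rz -0.003 then shift [-2.3  1.5 67.5]
16096 ((631.556396484375, 79.6776351928711), (53.62831497192383, 63.394981384277344), 27.59649658203125) [104.50125027 105.34517597 106.34494219]
```

View pics/w6.png

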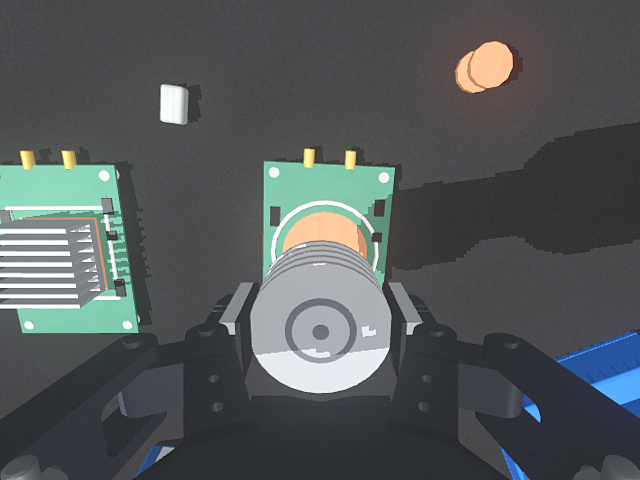

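The big sink hangs at (320,332) above the big green circle at (325,250). I'll nudge it and lower.

{"api": "drive_tool", "payload": {"commands": [[[-3,1.5,12],[0,0,0]],[[0,0,20],[0,0,0]],[[0,0,18],[0,0,0]],[[0,0,8],[0,0,0]],[[0,0,4],[0,0,0]],[[0,0,2],[0,0,0]],[[0,0,1.5],[0,0,0]],[[0,0,1],[0,0,0]],[[0,0,0.7],[0,0,0]],[[0,0,0],[0,0,0]]]}}

```text
t: 30.9
position: [0.6383, 0.0773, -0.0131]
ee_rot: [0.168, 3.136, 0.0]
force: [-0.6, -0.7, -1.2]
width: 0.0504
grasp_force: 62.5
```

{"api": "drive_tool", "payload": {"commands": [[[0.5,0,0.6],[0,0,0]],[[0,0,0.6],[0,0,0]],[[0,0,0],[0,0,0]]]}}

```text
t: 31.2
position: [0.6382, 0.0773, -0.0132]
ee_rot: [0.167, 3.136, -0.0]
force: [-1.1, 0.1, 4.8]
width: 0.0501
grasp_force: 62.8
```

{"api": "drive_tool", "payload": {"commands": [[[0,0,0],[0,0,0]],[[0,0,0],[0,0,0]],[[0,0,0],[0,0,0]],[[0,0,-10],[0,0,0]],[[0,0,-25],[0,0,0]],[[0,0,-30],[0,0,0]],[[0,0,-30],[0,0,0]],[[0,0,-15],[0,0,0]],[[0,0,0],[0,0,0]],[[0,0,0],[0,0,0]]], "fingers": 0.9}}

```text
t: 32.2
position: [0.637, 0.0773, 0.0948]
ee_rot: [-0.168, -3.136, 0.0]
force: [-0.5, -1.2, 0.3]
width: 0.0768
grasp_force: 0.0
```

```bash
python3 chk.py wrist 636 77 38 38; for a in "468 -245 32 55" "450 263 30 25" "619 -83 34 36" "541 170 22 16" "544 -173 28 16"; do python3 chk.py top $a; done; python3 plan.py 636 77 84 0
python3 - <<'E'
from h import *
c=read_camera('side');cv2.imwrite('pics/end.png',c['frame'][100:430,120:560])
E
```

```text
wrist 4920 [638.9  77.8] [51.3 52.2] 87.30828857421875 z [38.1 38.7 39.2]
top 357 [ 467.2 -247. ] [29.2 80. ] 72.4622573852539 z [27.6 30.6 32.9]
top 165 [450.2 262. ] [29.4 27.6] 45.942420959472656 z [27.2 29.5 31.6]
top 308 [619.3 -85. ] [46.  47.9] 82.9122085571289 z [30.1 32.6 34.9]
top 80 [541.2 170.1] [19.7 19.1] 4.366287708282471 z [20.1 21.8 23.6]
top 64 [ 544.8 -173. ] [16.1 18.8] 43.1820068359375 z [25.2 27.1 29.6]
t 32.5 pos [636.3  77.3  93.6] yaw 83.9 tilt [-0.0028 -0.    ] w 0.0769 F [ 0.1 -0.2  0.1] grip 0.0 j6 -1.45
turn rz -0.002 then shift [ 0.  -0.3 93.6]
```

View pics/end.png

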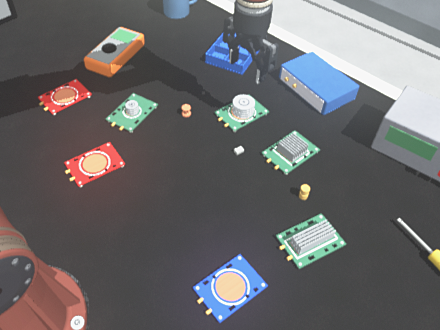

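In the side view all four sinks stand flat on their own boards: crop pixels (243,108), (132,110), (292,148) and (312,240). The bobbin and adapter have not moved, so I'm handing in.

```bash
python3 -c "
from bench import env
print(env.finish_job())"
```

```text
the job is handed in; nothing more can be done
None
```

All four heat sinks stand on their matching boards, each within about 3 mm of its outline's centre by the camera checks; the adapter and bobbin are unmoved, and I handed the job in at about 32 s (no verdict was returned).

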